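# Clear the blade box and hold its lock open with the key

### The job

Bread chips lie over the keyhole of the steel lock box: push all of them off the lid with the scraper block, not with the fingers, and stand the scraper upright on the table again. Then take the key from its stand, put it fully home in the keyhole, pressing lightly and wiggling it past the sticky pins rather than forcing it, and turn it a quarter turn clockwise against the spring. Finish still gripping the key and holding it turned, so that the bolt stays drawn back, and leave the other things on the table where they are.

Things in the scene. Friction and masses are not known exactly. Their poses are not given: they have to be found in the camera images.
- lock_box: Flat grey metal lock box fixed to the table, 160 (x) x 200 (y) x 60 high; origin at the centre of its underside, z up. Its lid is flat and level at 60 mm; a square 40 x 40 mm steel lock plate is let in flush, 10 mm to +x of the lid's centre. A bolt 8 mm thick stands out 10 mm at the middle of the -x side.
- keyhole (a point): Centre of the keyhole's mouth, level with the lid, axes as the box. A slot 18 mm along the box's x and 7 mm along y, bevelled 2 mm, through the 16 mm thick plate; under it the plug with the same slot; 34 mm deep in all. Two sticky pins stand into it. The key cannot turn further than about 0.13 rad until it is fully home.
- pin_a: Sticky steel pin in the keyhole, 6 mm ball: 6 mm below the mouth, 5 mm to +x of its centre, standing in from the +y side to the slot's middle. Slides aside along y at 12 N and stays there. A straight push from above jams on it; press with under 10 N and twist the key 0.1 rad to and fro, and it gives way step by step. Origin at the ball's centre.
- pin_b: The same, 11 mm below the mouth, 5 mm to -x of its centre, standing in from the -y side.
- plug (a joint): Turn of the lock's plug in rad: 0 at rest, grows clockwise seen from above, stop at 1.62. The key drives it after about 0.13 rad of play; a spring turns it back (0.07 N m at a quarter turn), and it draws the bolt in.
- key: Steel key upright in its stand. Origin: centre of the underside of its round collar (16 mm across, 6 high), z up. Above it a flat bow 30 (x) x 7 (y), 6 to 40 mm over the origin, gripped across y. Below it a 5 mm shank and a flat bit 16 (x) x 5 (y) with a rounded nose and corners, 18 to 29 mm below the origin. Fits the hole either way round; collar rests on the lid when fully home. 50 g.
- key_stand: White block 60 x 60 x 40 high, fixed to the table, with a slot 19 (x) x 8.5 (y) mm in the middle of its top, in which the key stands with its collar on the block's top. Origin at the centre of its underside.
- scraper: Grey scraper block standing on the table, a black rubber foot 22 (x) x 130 (y) x 14 high, a body up to 34 mm, and a grip 22 (x) x 70 (y) from 34 to 64 mm up, to be held across x. Origin at the centre of the foot's underside, z up. 140 g.
- chip_1: Light brown bread chip, 20 x 14 x 10 mm (x, y, z) as it starts, flat on the lid; origin at the centre of the face that starts underneath. About 10 g.
- chip_2: Light brown bread chip, 16 x 15 x 11 mm (x, y, z) as it starts, flat on the lid; origin at the centre of the face that starts underneath. About 10 g.
- chip_3: Light brown bread chip, 22 x 15 x 10 mm (x, y, z) as it starts, flat on the lid; origin at the centre of the face that starts underneath. About 10 g.
- chip_4: Light brown bread chip, 17 x 14 x 10 mm (x, y, z) as it starts, flat on the lid; origin at the centre of the face that starts underneath. About 10 g.
- ramekin: White ribbed bowl, 99 mm across, 43 high, to be left alone; origin under its centre.
- tape_roll: Roll of tan tape lying flat, 104 mm across, 25 high, to be left alone; origin under its centre.
Things that resemble listed ones, but are neither listed nor needed, are in the scene too. Of the things shaped like the key, the steel one is meant.

How it is judged (in metres and radians):
On the way, in this order (a step that is already met when the one before it is completed fails the run):
1. all four chips are off the lid (height (world z) of each of chip_1, chip_2, chip_3, chip_4 below 0.03 m), for 0.1 s.
2. the scraper stands upright on the table again, let go (height (world z) of scraper below 0.012 m and angle between scraper's own z axis and vertical below 0.15 rad and linear speed of scraper below 0.03 m/s and contact force between each of the arm, the fingers and scraper below 0.3 N), for 0.2 s.
3. the key is fully home in the keyhole, not yet turned (z of key in the frame of keyhole below 0.003 m and horizontal distance between key and keyhole below 0.003 m and angle between key's own z axis and vertical below 0.1 rad and value of joint plug below 0.5 rad), for 0.05 s.
At the end, for the whole second after the job is handed in: Fingers grip the key (over 1 N), home (collar within 3 mm of lid and hole centre, upright to 0.1 rad), plug held still past 1.35 rad; chips below 30 mm, off the lid; scraper upright (0.15 rad) on the table (under 12 mm), at rest, untouched; bystanders within 30 mm of where they were (all of step 1 and all of step 2 and value of joint plug above 1.35 rad and velocity of joint plug below 0.1 rad/s and contact force between the fingers and key above 1 N and z of key in the frame of keyhole below 0.003 m and horizontal distance between key and keyhole below 0.003 m and angle between key's own z axis and vertical below 0.1 rad and distance of each of ramekin, tape_roll from where it was at the start of the episode below 0.03 m); the arm keeps its last pose, push and grip.
It fails at once if the key is forced: more than 30 N between the key and a pin (contact force between key and pin_a above 30 N or contact force between key and pin_b above 30 N).
It fails at once if a chip is pushed with the fingers (contact force between the fingers and chip_1 above 1 N or contact force between the fingers and chip_2 above 1 N or contact force between the fingers and chip_3 above 1 N or contact force between the fingers and chip_4 above 1 N).
It fails at once if a bystander is moved more than 30 mm or knocked over (distance of any of ramekin, tape_roll from where it was at the start of the episode above 0.03 m or angle between ramekin's own z axis and vertical above 0.5 rad).
It also fails if it takes over 72 s, if anything falls off the work surface, if the arm or the gripper's body presses on something with over 40 N, if the wrist force passes 120 N, or if a joint passes its speed limit or range.

### The arm

A 7-joint arm with a two-finger parallel gripper is mounted at the origin on a cart in front of the work surface, level with it; the furniture and walls round the work are solid. World frame = base frame: x ahead of the robot, y to its left, z up, the work surface at z = 0. Lengths are in mm, angles in rad, forces in N, time in s.
With the tool pointing down it reaches from about 400 to 900 mm from the base axis. Payload 5.6 kg.
Tool frame: the origin (TCP) lies midway between the tips of the shut fingers; the grasp point (between the pads) lies 19 mm behind it; z points along the fingers, y is the line along which they close (so a half turn about z gives the same grasp; the last joint's range is limited). The gripper opens to 92 mm and grips with 3 to 60 N. Pads are 20 mm wide; open, the fingers measure 128 mm over their backs; the gripper's body (75 mm by 189 mm) begins 69 mm behind the grasp point.
Start: joints at [1.276, 0.468, -0.012, 1.603, 0.006, 1.071, -0.056], TCP at [161.903, -629.521, 214.592] pointing down, gripper open.
Joint ranges: [-2.53, 2.53], [-0.31, 2.02], [-1.57, 1.55], [0.28, 2.44], [-1.29, 4.43], [0.15, 1.84], [-2.92, 2.92]. Speed limits (rad/s): [2.57, 2.57, 3.14, 3.14, 3.14, 3.14, 3.14].

### API

Orientations are given as a rotation vector (axis times angle).
In Python, from cell import robot, grip, kin, viewer gives the robot as it stands. Calls block until the motion is done:
- robot.movep(position, orientation): joint-space move of the TCP to a pose.
- robot.servo_line(position, feed=150, rotation=None): straight line of the TCP; rotation=None keeps the orientation; feed is the mean speed in mm/s.
- robot.goto_joints(angles): joint-space move.
- grip(opening, newtons=None): opening from 0.0 (shut) to 1.0 (fully open); newtons is the grip in N (None keeps the last); returns when the fingers have stopped.
- robot.hold(seconds).
- kin.ik(position, orientation): joint angles nearest the present ones, or None.
- robot.observe(): the state.
- viewer.read_camera(name): name is "side" or "top"; returns the picture (420x560x3 uint8, red, green, blue); there is no depth.
- viewer.camera_info(name): a dict with "camera_matrix" (3x3 intrinsics, pixels), "k1" (the pictures are not rectified: a ray, as slopes to the right and down, at radius r is drawn at 1 + k1 r^2 times it, then the intrinsics apply), "R" (3x3) and "t" (3): a world point X has camera coordinates R X + t. Camera axes: x right, y down, z forward; pixel columns grow to the right and rows downward; lengths in mm; the calibration is good to about 2 mm. A picture is of the moment at which its call begins. camera_info takes no time and is no camera call.
A pose or a line that the arm cannot do raises robot.IKError and nothing moves.
- robot.job_done(): hands the job in; it is judged then, once.
Trained networks look in the newest picture that a camera, given by its name, has taken for a name from the list of things; names that differ only in an ending like _2 or _b are one class to them, and where a whole thing is asked for, a point or a joint stands for the part that bears it (a point fixed in the world has none). Each returns a list of dicts, best first, with "confidence" (0 to 1); they miss things now and then, are a little off and sometimes report something else, mostly with a low value. They report only what shows in the picture. A call takes as long as a camera call. They do not tell look-alikes from the thing itself.
- viewer.silhouettes(name, camera): "mask" (420x560 bool, what is visible of it).
- viewer.pinpoint(name, camera): "at" ([x, y, z] in mm, in the coordinates of the camera as it stood for that picture, good to about 4 mm: a listed point, or the origin of a listed thing).
The state is a dict: "t": time; "joints": joint angles; "joint_velocities": joint speeds; "joint_torque": joint torques, N m; "tcp_pos": TCP position; "tcp_rot": TCP orientation; "contact_force": force on the tool from outside, world axes, zero at the start; "wrist_torque": the same for the moment, N m; "grip_width": opening from 0.0 (shut) to 1.0 (fully open); "grip_force": force on a finger pad.
Only numpy, scipy, OpenCV 4.12 (cv2) and the standard library are available. Lean on these libraries where they do the work, as an engineer would, in place of code of your own. Each camera call takes 0.05 s, during which the arm holds its last target. There are 200 camera calls.

## Working session

There is one attempt and no reset: what is moved stays moved. The work goes in short steps, each a Python script; the robot and the scene stay as the last script left them, time stands still between calls to the robot, and variables do not carry over. Pictures are saved under pics/ and viewed, at most 10 in all, crops included, and the job is handed in when it is done.

```bash
ls; mkdir -p pics; python3 - <<'E'
from cell import robot, grip, kin, viewer
import cv2, numpy as np
for c in ("side","top"):
    im=viewer.read_camera(c); cv2.imwrite(f"pics/{c}0.png",im[:,:,::-1])
    i=viewer.camera_info(c); R=np.array(i["R"]);t=np.array(i["t"])
    print(c,i["camera_matrix"],i["k1"],"cam at",(-R.T@t).round(),R.round(3).tolist(),t)
    for n in ("lock_box","keyhole","key","key_stand","scraper","chip_1","ramekin","tape_roll"):
        for d in viewer.pinpoint(n,c)[:6]:
            print(n,round(d["confidence"],2),(R.T@(np.array(d["at"])-t)).round(1))
s=robot.observe();print(s)
E
```

```text
pics
side [[390.0540463    0.         279.84895361]
 [  0.         390.0540463  214.27105872]
 [  0.           0.           1.        ]] -0.027156456469791278 cam at [ 333. -735.  577.] [[0.977, -0.213, -0.003], [-0.118, -0.53, -0.84], [0.177, 0.821, -0.543]] [-480.32531353  134.23680381  858.00760957]
lock_box 0.78 [552.7  15.6  -3.9]
keyhole 0.84 [563.4  15.9  56.9]
key 0.71 [ 545.7 -270.9   39.9]
key 0.55 [ 531.4 -183.    30. ]
key_stand 0.79 [ 545.5 -270.     1.2]
scraper 0.73 [512.  299.8  -2.1]
chip_1 0.59 [527.   -4.3  59. ]
chip_1 0.58 [599.2  -9.2  55.6]
chip_1 0.54 [533.7  41.   63.7]
chip_1 0.42 [568.   18.8  61.6]
ramekin 0.81 [388.2 168.3   1.2]
tape_roll 0.67 [ 385.6 -197.8   -4. ]
top [[384.07325014   0.         273.4865353 ]
 [  0.         384.07325014 210.24143354]
 [  0.           0.           1.        ]] 0.006275284364233175 cam at [ 322.    2. 1004.] [[-0.02, -1.0, 0.008], [-0.986, 0.018, -0.165], [0.165, -0.011, -0.986]] [2.46416203e-01 4.82850965e+02 9.36807478e+02]
lock_box 0.8 [550.3  15.8  -2.5]
keyhole 0.82 [565.8  17.5  62.4]
keyhole 0.52 [535.6  34.2  56.
[... 461 characters left out ...]
ray([ 1.27602846,  0.46745807, -0.01160035,  1.60268809,  0.00598726,
        1.07141589, -0.05632406]), 'joint_velocities': array([ 0.00029651, -0.00027704,  0.00025379, -0.00047283, -0.0008145 ,
        0.00053893, -0.00017107]), 'joint_torque': array([ 2.56237536e-04, -5.20403516e+01, -1.19039282e-02, -2.44061065e+01,
       -5.66252531e-02,  1.11756063e-02,  4.47381183e-05]), 'tcp_pos': array([ 161.89049553, -629.52915079,  214.62452571]), 'tcp_rot': array([ 3.11668468e+00,  3.94265850e-01, -2.63219955e-05]), 'contact_force': array([ 0.161951  , -0.31226851, -0.01159206]), 'wrist_torque': array([-0.0157136 , -0.02611449,  0.0066469 ]), 'grip_force': 0.0, 'grip_width': 1.0024607311238252}
```

View pics/side0.png

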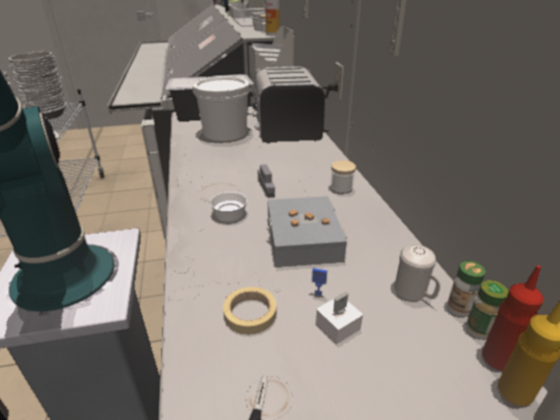

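View pics/top0.png

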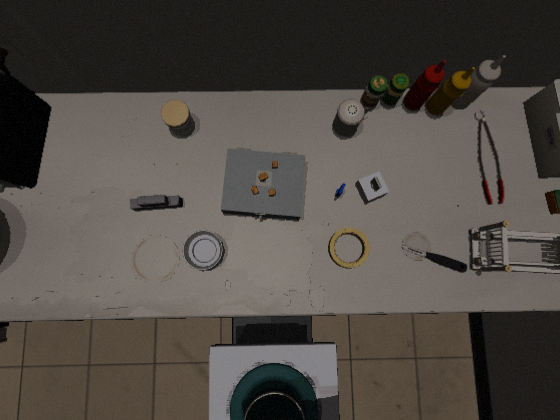

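The side picture shows the steel key in its white stand at (340,315), with a blue look-alike at (318,280). The box is at (305,228) with its chips, and the scraper is at (266,180). In the top picture the steel key is at (373,186), the blue one at (340,190), the scraper at (157,202) and the box at (264,184). I choose the steel key in the stand. Next I fit exact poses and yaws to the silhouettes.

```bash
cat > h.py <<'E'
from cell import robot, grip, kin, viewer
import cv2, numpy as np
from scipy.optimize import minimize
from scipy.spatial.transform import Rotation as Ro
def proj(X,c):
    i=viewer.camera_info(c); P=np.asarray(X,float)@np.array(i["R"]).T+np.array(i["t"])
    s=P[:,:2]/P[:,2:]; s=s*(1+i["k1"]*(s**2).sum(1,keepdims=True)); K=np.array(i["camera_matrix"])
    return s@K[:2,:2].T+K[:2,2]
def cub(lx,ly,z0,z1,cx=0,cy=0): return np.array([[cx+a*lx/2,cy+b*ly/2,z] for a in(-1,1) for b in(-1,1) for z in(z0,z1)])
def wpts(p,C,z=0): 
    c,s=np.cos(p[2]),np.sin(p[2]); return C@np.array([[c,s,0],[-s,c,0],[0,0,1]])+[p[0],p[1],z]
S=4
def render(parts,p,c,z=0):
    m=np.zeros((420*S,560*S),np.uint8)
    for C in parts:
        h=cv2.convexHull(((proj(wpts(p,C,z),c)+.5)*S*16).astype(np.int32)); cv2.fillConvexPoly(m,h,255,shift=4)
    return cv2.resize(m,(560,420),interpolation=cv2.INTER_AREA)/255.
def fit(parts,masks,p0,z=0):
    def cost(q):
        p=[q[0],q[1],q[2]/50]
        return sum(1-np.minimum(r,m).sum()/np.maximum(r,m).sum() for c,m in masks.items() for r in [render(parts,p,c,z)])
    q0=np.array([p0[0],p0[1],p0[2]*50])
    r=minimize(cost,q0,method="Nelder-Mead",options=dict(initial_simplex=q0+np.array([[0,0,0],[6,0,0],[0,6,0],[0,0,8]]),xatol=.05,fatol=1e-4))
    return np.array([r.x[0],r.x[1],r.x[2]/50]),r.fun
BOX=[cub(160,200,0,60)]; STAND=[cub(60,60,0,40)]; SCR=[cub(22,130,0,34),cub(22,70,34,64)]
def rv(yaw): # tool down, tool y axis at world angle yaw+90deg => closes along object's y if yaw=obj yaw
    return (Ro.from_euler('z',yaw)*Ro.from_euler('x',np.pi)).as_rotvec()
E
python3 - <<'E'
from h import *
import pickle
pic={c:viewer.read_camera(c) for c in("side","top")}
M={}
for n in("lock_box","key_stand","scraper","key"):
    for c in pic:
        M[n,c]=viewer.silhouettes(n,c)
        for d in M[n,c]:
            m=d["mask"];ys,xs=np.nonzero(m);print(n,c,round(d["confidence"],2),m.sum(),xs.mean().round(1),ys.mean().round(1))
pickle.dump((pic,M),open("m0.pkl","wb"))
for n,P,p0s in(("lock_box",BOX,[(552,16,-.08)]),("key_stand",STAND,[(543,-269,.2),(543,-269,-.3)]),("scraper",SCR,[(511,300,0),(511,300,-.1)])):
    for p0 in p0s:
        for cs in(("side","top"),("side",),("top",)):
            print(n,cs,*fit(P,{c:M[n,c][0]["mask"] for c in cs},p0))
a=cv2.resize(pic["side"][175:345,240:370],None,fx=3,fy=3,interpolation=cv2.INTER_CUBIC)
b=cv2.resize(pic["top"][135:235,215:395],None,fx=2,fy=2,interpolation=cv2.INTER_CUBIC)
o=np.zeros((510,760,3),np.uint8);o[:,:390]=a;o[:200,395:755]=b;
d=cv2.resize(pic["top"][165:205,345:400],None,fx=6,fy=6,interpolation=cv2.INTER_CUBIC);o[210:450,395:725]=d
cv2.imwrite("pics/c1.png",o[:,:,::-1])
print(robot.observe()["t"])
E
```

```text
lock_box side 0.88 4684 304.8 232.5
lock_box top 0.95 5077 262.8 183.9
key_stand side 0.89 1243 338.3 321.2
key_stand side 0.47 224 339.9 305.0
key_stand top 0.77 640 370.9 187.1
scraper side 0.71 363 265.9 180.3
scraper top 0.72 639 155.6 202.1
scraper top 0.44 77 375.0 183.9
key side 0.68 247 339.9 303.6
key side 0.57 261 318.6 278.6
key top 0.52 92 375.2 184.1
lock_box ('side', 'top') [ 5.53307096e+02  1.60270539e+01 -1.01514164e-01] 0.10392863245746986
lock_box ('side',) [ 5.52863082e+02  1.47356398e+01 -9.63489638e-02] 0.051899356669515284
lock_box ('top',) [ 5.53449299e+02  1.63488179e+01 -1.07560273e-01] 0.04837842520633595
key_stand ('side', 'top') [ 5.44238402e+02 -2.66829782e+02  3.91688889e-01] 0.33183955301143986
key_stand ('side',) [ 5.44987294e+02 -2.66670500e+02  4.13589258e-01] 0.17357735799725482
key_stand ('top',) [ 5.43843355e+02 -2.66531421e+02  3.79268071e-01] 0.15381479645237706
key_stand ('side', 'top') [ 5.44203834e+02 -2.66737663e+02  3.94277240e-01] 0.3320315953235624
key_stand ('side',) [ 5.44673122e+02 -2.66737466e+02  4.18291914e-01] 0.172730531057956
key_stand ('top',) [ 5.43786469e+02 -2.66693130e+02  3.76417281e-01] 0.15271513769803902
scraper ('side', 'top') [5.11811938e+02 2.96652284e+02 5.53736304e-02] 0.2188774946331422
scraper ('side',) [5.11451239e+02 3.00462584e+02 6.10656834e-02] 0.1301481607952497
scraper ('top',) [5.11721265e+02 2.95755809e+02 6.51641568e-02] 0.08521058903351975
scraper ('side', 'top') [5.11535077e+02 2.96656775e+02 4.94696603e-02] 0.21520113580885092
scraper ('side',) [5.11522306e+02 2.96823816e+02 4.86580794e-02] 0.12560613320555813
scraper ('top',) [5.12015108e+02 2.96044473e+02 5.56291362e-02] 0.08540358488411914
1.4
```

View pics/c1.png

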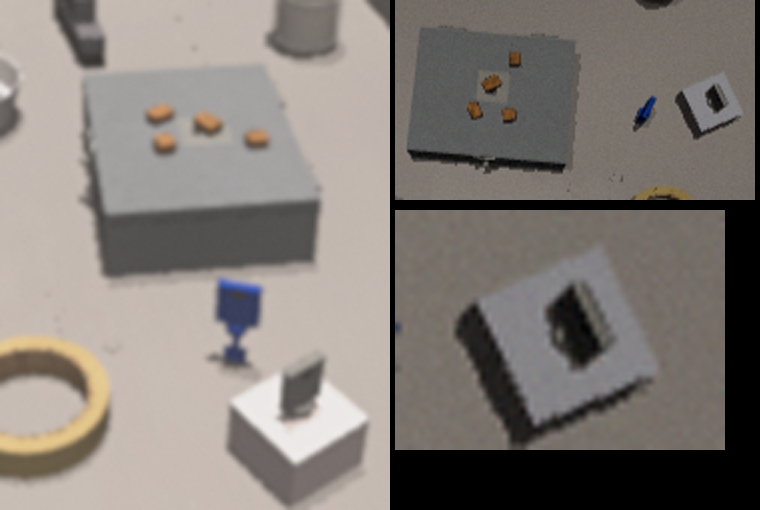

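The close crop confirms the steel key in the white stand (yaw about 0.4), with the blue one standing apart. The four chips are on the lid, on and around the plate. I check reach for the whole plan, then fetch the scraper.

```bash
cat >> h.py <<'E'
BX=np.array([553.2,15.7,-.102])
def bw(x,y): return wpts(BX,np.array([[x,y,0.]]))[0][:2]
E
python3 - <<'E'
from h import *
q=lambda p,y:(lambda a:None if a is None else np.round(a,2).tolist())(kin.ik(p,rv(y)))
for s in(1,-1):
    a=s*np.pi/2
    print("scr",q([512,297,31],.053+a),q([*bw(-62,0),92],-.10+a),q([*bw(84,0),92],-.10+a))
for o in(0,np.pi,-np.pi):
    print("key",q([544,-267,48],.39+o),q([563,15,70],-.1+o),q([563,15,70],-1.78+o))
E
```

```text
scr [-0.01, 0.78, -0.79, 1.82, 0.73, 0.85, -1.11] [0.48, 0.5, -0.73, 2.04, 0.48, 0.77, -0.64] [0.36, 0.68, -0.6, 1.7, 0.46, 0.91, -0.52]
scr [0.26, 1.18, -1.34, 1.81, 1.23, 1.27, 1.74] [0.84, 0.88, -1.33, 2.03, 0.99, 1.11, 2.09] [0.72, 1.09, -1.34, 1.67, 1.1, 1.32, 2.21]
key [0.56, 0.62, -0.22, 1.81, 0.19, 0.73, -0.93] [0.24, 0.56, -0.41, 1.9, 0.32, 0.75, -2.03] [0.79, 1.05, -1.33, 1.87, 1.11, 1.22, 2.0]
key [1.22, 1.15, -1.34, 1.77, 1.19, 1.28, 1.52] [0.47, 0.65, -0.74, 1.88, 0.59, 0.83, 0.9] [0.35, 0.6, -0.57, 1.89, 0.45, 0.78, -0.67]
key [1.22, 1.15, -1.34, 1.77, 1.19, 1.28, 1.52] [0.47, 0.65, -0.74, 1.88, 0.59, 0.83, 0.9] [0.35, 0.6, -0.57, 1.89, 0.45, 0.78, -0.67]
```

```bash
python3 - <<'E'
from h import *
y=.053+np.pi/2
robot.movep([512,297,130],rv(y))
print(robot.observe()["t"])
robot.servo_line([512,297,31],feed=150)
grip(0.0,40)
s=robot.observe();print(s["t"],s["grip_width"],s["tcp_pos"],s["grip_force"],s["contact_force"])
robot.servo_line([512,297,150],feed=200)
p=bw(-62,0); robot.servo_line([*p,150],feed=250,rotation=rv(-.102+np.pi/2))
s=robot.observe();print(s["t"],s["grip_width"],s["tcp_pos"],s["contact_force"])
pic={c:viewer.read_camera(c) for c in("side","top")}
a=cv2.resize(pic["side"][80:300,200:360],None,fx=2.5,fy=2.5);b=cv2.resize(pic["top"][110:260,190:330],None,fx=2.8,fy=2.8)
o=np.zeros((550,800,3),np.uint8);o[:,:400]=a;o[:420,408:800]=b
cv2.imwrite("pics/c2.png",o[:,:,::-1])
E
```

```text
4.8667
6.7083 0.2692573115426933 [512.03866699 297.00390054  30.96616713] 39.98781502246857 [ 0.98148251  0.37623524 -0.62714286]
8.7 0.2716678009418933 [491.43136434  23.40107485 149.95607111] [-0.05354622  0.06218005 -1.6336099 ]
```

View pics/c2.png

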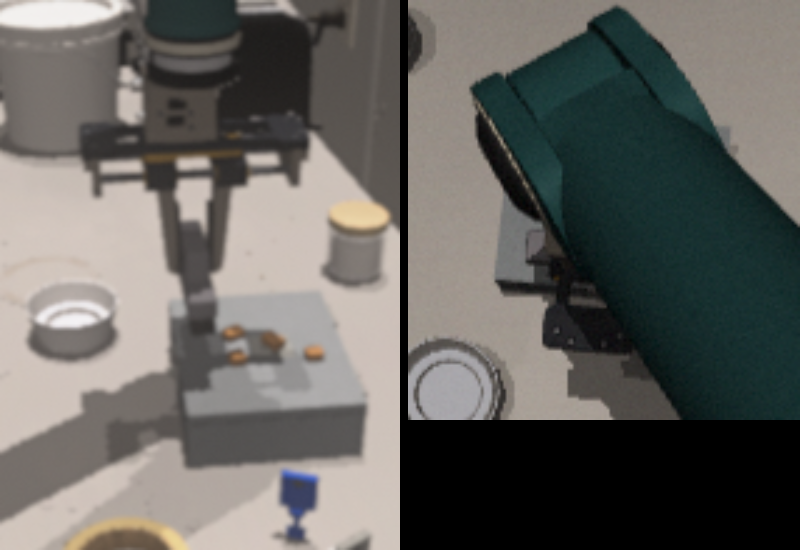

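The scraper is held upright over the -x edge of the lid, with all four chips on its +x side. I lower it and push.

```bash
python3 - <<'E'
from h import *
p=bw(-62,0)
robot.servo_line([*p,98],feed=150)
z=92.5
while z>=90.5:
    robot.servo_line([*p,z],feed=30); f=robot.observe()["contact_force"][2]; print(z,f)
    if f>1: break
    z-=.5
z+=.5
robot.servo_line([*bw(60,0),z],feed=60); print(robot.observe()["contact_force"])
robot.servo_line([*bw(85,0),z],feed=40)
robot.hold(.3)
robot.servo_line([*bw(85,0),135],feed=150)
s=robot.observe();print(s["t"],s["grip_width"],s["tcp_pos"],s["contact_force"])
robot.servo_line([*bw(0,160),150],feed=250)
pic={c:viewer.read_camera(c) for c in("side","top")}
a=cv2.resize(pic["side"][150:300,230:370],None,fx=2.8,fy=2.8);b=cv2.resize(pic["top"][110:250,200:340],None,fx=2.8,fy=2.8)
o=np.zeros((430,800,3),np.uint8);o[:420,:392]=a;o[:392,400:792]=b
cv2.imwrite("pics/c3.png",o[:,:,::-1])
for c in pic:
    i=viewer.camera_info(c);R=np.array(i["R"]);t=np.array(i["t"])
    for d in viewer.pinpoint("chip_1",c): print(c,round(d["confidence"],2),(R.T@(np.array(d["at"])-t)).round(1))
E
```

```text
92.5 -1.28033552970196
92.0 -2.1764208396510663
91.5 -0.6198778116943017
91.0 -1.3243744988148491
90.5 3.5939014276899495
[-0.53606495  0.03200903  2.32598285]
14.3333 0.26786050194301936 [637.62739662   6.80620559 135.01260747] [-0.38876276 -0.09082971 -1.36471421]
side 0.54 [657.1 -17.7   6.1]
side 0.4 [ 6.621e+02 -2.000e-01  6.600e+00]
top 0.45 [ 6.562e+02 -3.000e-01  1.110e+01]
top 0.39 [660.5 -19.7   8.4]
```

View pics/c3.png

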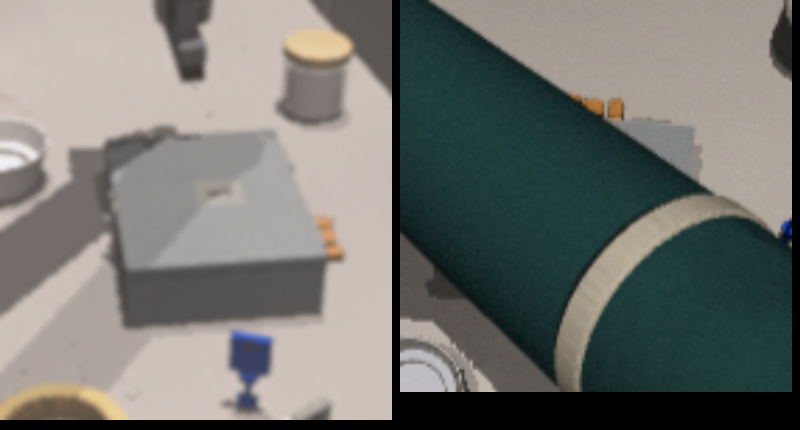

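The lid is clear, the keyhole shows at crop (218,190), and the chips are down behind the box. Next I set the scraper back and look again from a clear pose near the key.

```bash
python3 - <<'E'
from h import *
import pickle
y=.053+np.pi/2
robot.servo_line([512,297,110],feed=250,rotation=rv(y))
robot.servo_line([512,297,37],feed=100)
z=33
while z>=29.5:
    robot.servo_line([512,297,z],feed=20); f=robot.observe()["contact_force"][2]; 
    if f>1: break
    z-=.5
print(z,f)
grip(0.6)
robot.servo_line([512,297,140],feed=200)
s=robot.observe();print(s["t"],s["grip_width"])
robot.movep([480,-330,230],rv(.39+np.pi)); print(robot.observe()["t"])
pic={c:viewer.read_camera(c) for c in("side","top")}
M={}
for c in pic:
    i=viewer.camera_info(c);R=np.array(i["R"]);t=np.array(i["t"])
    for n in("keyhole","scraper","chip_1","key"):
        for d in viewer.pinpoint(n,c): print(n,c,round(d["confidence"],2),(R.T@(np.array(d["at"])-t)).round(1))
    for n in("lock_box","key_stand","key","scraper"): M[n,c]=viewer.silhouettes(n,c)
pickle.dump((pic,M),open("m1.pkl","wb"))
hp=lambda c,h,s:(proj([[563,15,60]],c)[0].round().astype(int),)
o=np.zeros((600,800,3),np.uint8)
for k,(c,pt) in enumerate((("side",[563,15,60]),("top",[563,15,60]),("side",[544,-267,55]),("top",[544,-267,55]))):
    u,v=proj([pt],c)[0].round().astype(int); h=12 if k<2 else 22
    a=cv2.resize(pic[c][v-h:v+h,u-h:u+h],(290,290),interpolation=cv2.INTER_CUBIC); o[(k//2)*300:(k//2)*300+290,(k%2)*300:(k%2)*300+290]=a
    print(c,pt,u,v)
cv2.imwrite("pics/c4.png",o[:,:600,::-1])
E
```

```text
30.5 3.5637377735584455
19.9167 0.5983065417061465
22.325
keyhole side 0.96 [564.5  16.8  58.5]
scraper side 0.81 [515.  295.1  -1.9]
scraper side 0.23 [565.   14.5  60. ]
key side 0.8 [ 531.4 -179.9   30.2]
key side 0.56 [ 542.8 -268.2   42. ]
keyhole top 0.67 [566.8  13.9  65.7]
scraper top 0.64 [ 5.125e+02  3.015e+02 -4.000e-01]
chip_1 top 0.58 [663.7  19.3  12.8]
chip_1 top 0.56 [657.6 -20.5  14.1]
chip_1 top 0.4 [658.7   1.6   9.9]
key top 0.65 [ 544.3 -268.    37.6]
key top 0.47 [ 536.7 -182.2   31.3]
side [563, 15, 60] 307 218
top [563, 15, 60] 263 178
side [544, -267, 55] 339 305
top [544, -267, 55] 375 184
```

View pics/c4.png

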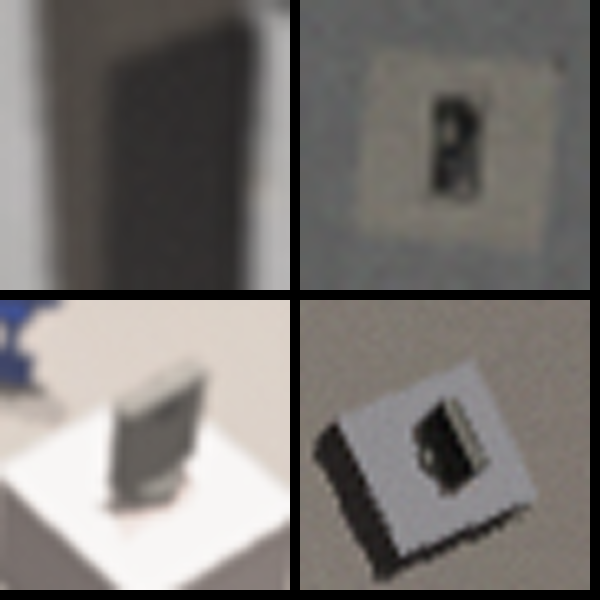

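```bash
cat >> h.py <<'E'
def ray_at(u,v,c,z):
    i=viewer.camera_info(c);R=np.array(i["R"]);t=np.array(i["t"]);K=np.array(i["camera_matrix"])
    d=np.linalg.solve(K,[u,v,1])[:2]; s=d.copy()
    for _ in range(5): s=d/(1+i["k1"]*(s@s))
    w=R.T@np.array([*s,1]); o=-R.T@t
    return o+w*(z-o[2])/w[2]
def plate(img,c,guess):
    u0,v0=proj([guess],c)[0].round().astype(int); h=14
    a=img[v0-h:v0+h+1,u0-h:u0+h+1].astype(float); d=a[:,:,0]-a[:,:,2]
    return u0-h,v0-h,a,d
E
python3 - <<'E'
from h import *
import pickle
pic,M=pickle.load(open("m1.pkl","rb")); _,M0=pickle.load(open("m0.pkl","rb"))
u,v,a,d=plate(pic["top"],"top",[563,15,60])
lo,hi=np.median(d[:3]),np.percentile(d,85); print(lo,hi)
m=(d>(lo+hi)/2).astype(np.uint8); n,l,st,ce=cv2.connectedComponentsWithStats(m)
k=1+st[1:,4].argmax(); cs,_=cv2.findContours((l==k).astype(np.uint8),0,2); hull=cv2.convexHull(np.vstack(cs))
fm=np.zeros_like(m);cv2.fillConvexPoly(fm,hull,1);ys,xs=np.nonzero(fm)
print("plate area",fm.sum(),"rect",cv2.minAreaRect(hull)); print("plate centre",ray_at(u+xs.mean(),v+ys.mean(),"top",60))
g=a.sum(2); w=np.where(fm>0,np.clip(np.median(g[fm>0])-g,0,None),0); w[w<.25*w.max()]=0
yy,xx=np.mgrid[:29,:29]; print("hole dark",ray_at(u+(w*xx).sum()/w.sum(),v+(w*yy).sum()/w.sum(),"top",60))
print("box pred",bw(10,0))
for mm in(M0,M):
    print("box top",fit(BOX,{"top":mm["lock_box","top"][0]["mask"]},BX))
SK=STAND+[cub(16,16,40,46),cub(30,7,46,80)]
for mm in(M0,M):
  for c in("top","side"):
    try:
        K=[e["mask"] for e in mm["key",c]]; s=mm["key_stand",c][0]["mask"]
        kk=min(K,key=lambda q:np.hypot(*(np.argwhere(q).mean(0)-np.argwhere(s).mean(0))))
        print(c,"stand+key",fit(SK,{c:s|kk},(544,-267,.39)),"key only",fit(SK[1:],{c:kk},(544,-267,.39)))
    except Exception as e: print(c,e)
E
```

```text
-1.0 11.0
plate area 261 rect ((14.465347290039062, 13.846534729003906), (15.821091651916504, 15.52258014678955), 5.710593223571777)
plate centre [563.09341196  14.3912928   60.        ]
hole dark [563.9562781   14.84009559  60.        ]
box pred [563.14802509  14.68176776]
box top (array([ 5.53394176e+02,  1.62721928e+01, -1.08187151e-01]), np.float64(0.048335762515244185))
box top (array([ 5.52723673e+02,  1.68140938e+01, -1.04250993e-01]), np.float64(0.023179098998485026))
top stand+key (array([ 5.43602878e+02, -2.66595476e+02,  3.91539271e-01]), np.float64(0.05735282767137484)) key only (array([ 5.42073954e+02, -2.66924407e+02,  4.23006044e-01]), np.float64(0.19296048970506396))
side stand+key (array([ 5.44788344e+02, -2.66484037e+02,  4.21669143e-01]), np.float64(0.045614486458672054)) key only (array([ 5.44102743e+02, -2.67407181e+02,  4.88478572e-01]), np.float64(0.11138861138861123))
top min() iterable argument is empty
side stand+key (array([ 5.44868777e+02, -2.66110052e+02,  4.10677450e-01]), np.float64(0.07680676433552647)) key only (array([ 5.43968967e+02, -2.67748402e+02,  5.20349175e-01]), np.float64(0.1237374102278802))
```

```bash
python3 - <<'E'
from h import *
y=.42+np.pi
K=[544.2,-266.8]
robot.servo_line([*K,110],feed=250,rotation=rv(y))
robot.servo_line([*K,48],feed=120)
print(robot.observe()["contact_force"])
grip(0.0,15)
s=robot.observe();print(s["t"],s["grip_width"],s["tcp_pos"],s["contact_force"],s["wrist_torque"])
grip(0.0,40)
robot.servo_line([*K,62],feed=60); f=robot.observe()["contact_force"]; print(f)
robot.servo_line([*K,125],feed=150)
s=robot.observe();print(s["t"],s["grip_width"],s["grip_force"],s["contact_force"])
robot.servo_line([*bw(10,0),135],feed=250,rotation=rv(BX[2]+np.pi))
s=robot.observe();print(s["t"],s["tcp_pos"],s["tcp_rot"],rv(BX[2]+np.pi),s["contact_force"],s["joints"])
pic=viewer.read_camera("side"); np.save("side5.npy",pic)
a=cv2.resize(pic[150:240,260:360],None,fx=6,fy=6,interpolation=cv2.INTER_CUBIC)
cv2.imwrite("pics/c5.png",a[:,:,::-1])
i=viewer.camera_info("side");R=np.array(i["R"]);t=np.array(i["t"])
for n in("key","keyhole"):
    for d in viewer.pinpoint(n,"side"): print(n,round(d["confidence"],2),(R.T@(np.array(d["at"])-t)).round(1))
E
```

```text
[0.79281046 0.19276132 0.5392357 ]
25.425 0.07314898297073764 [ 544.20537299 -266.86164426   48.05312396] [-0.45921989 -0.67298984  0.27543975] [ 0.03573155 -0.13657113  0.0125021 ]
[ 0.00629166  0.01823438 -0.29968473]
26.5917 0.07270806056212381 39.99981701374054 [-0.86750026  0.92074612 -0.90717092]
27.875 [562.91486803  13.53393578 134.36705435] [-1.61602444e-01 -3.13634905e+00  9.44160525e-04] [1.60151778e-01 3.13750790e+00 1.92116950e-16] [ 0.16302296 -0.32553006 -0.27441881] [ 0.73439836  0.76417812 -1.16119064  1.83563481  0.79300771  1.09969497
  0.74004012]
key 0.55 [ 533.4 -181.    29.5]
key 0.42 [560.9  12.5 124.6]
keyhole 0.65 [555.7  16.2  -2.5]
keyhole 0.64 [563.6  17.8  62.7]
```

View pics/c5.png

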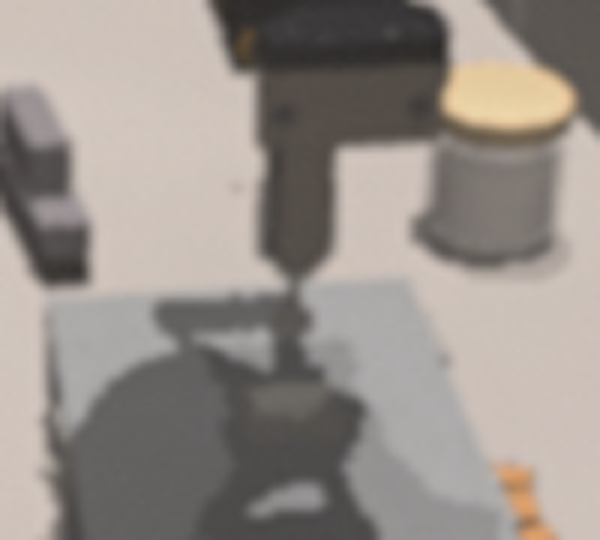

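The key is held upright and centred in the fingers, above the plate. I lower it gently until it touches or enters.

```bash
cat >> h.py <<'E'
Y0=BX[2]+np.pi
def go(x,y,z,yaw,feed=40): robot.servo_line([x,y,z],feed=feed,rotation=rv(yaw))
def ob():
    s=robot.observe(); return s["t"],s["tcp_pos"],s["contact_force"],s["wrist_torque"]
E
python3 - <<'E'
from h import *
x,y=bw(10,0)
go(x,y,101,Y0,100); robot.hold(.3); t,p,f0,_=ob(); print(t,p,f0)
for z in np.arange(98.5,90,-.75):
    go(x,y,z,Y0,20); t,p,f,w=ob(); print(round(t,2),z,p.round(2),(f-f0).round(1),w.round(2))
    if f[2]-f0[2]>3: break
E
```

```text
28.8167 [563.3930118   14.75743363 101.38803045] [-0.82755222  0.15945345 -1.01022996]
29.09 98.5 [563.07  14.63  98.41] [ 0.5 -0.4  0.8] [ 0.06 -0.15 -0.04]
29.34 97.75 [563.12  14.68  97.71] [1.  0.2 2.3] [ 0.03 -0.16 -0.05]
29.59 97.0 [563.15  14.64  96.96] [ 1.5 -0.7 -0.8] [ 0.02 -0.2  -0.04]
29.84 96.25 [563.12  14.66  96.2 ] [0.9 0.3 0.5] [ 0.06 -0.12  0.04]
30.09 95.5 [563.12  14.66  95.44] [-0.  -0.1  0.3] [ 0.07 -0.19 -0.07]
30.34 94.75 [563.12  14.71  94.7 ] [0.5 0.8 1. ] [ 0.05 -0.19  0.03]
30.59 94.0 [563.11  14.76  93.96] [ 1.2 -0.5  0.8] [ 0.12 -0.2  -0.02]
30.84 93.25 [563.1   14.71  93.19] [ 1.1 -0.2 -0.1] [ 0.16 -0.18 -0.03]
31.09 92.5 [563.14  14.75  92.46] [0.9 0.8 0.2] [ 0.18 -0.15 -0.02]
31.34 91.75 [563.22  14.7   91.76] [0.2 1.3 0.2] [ 0.17 -0.28 -0.03]
31.59 91.0 [563.33  14.66  91.17] [1.5 0.7 1. ] [ 0.08 -0.13  0.02]
31.84 90.25 [563.45  14.68  90.64] [ 0.4 -0.6  6.4] [-0.1  -0.06 -0.04]
```

It went straight into the mouth and met pin_a at about 6 N. Now I wiggle it down with light pressure.

```bash
cat >> h.py <<'E'
def wiggle(z,n,f0z,amp=.1,lo=4,hi=7.5,feed=60,zstop=67.3,x=None,y=None):
    X,Yy=bw(10,0) if x is None else (x,y); log=[]
    for k in range(n):
        F=[]
        for s in(1,-1):
            go(X,Yy,z,Y0+s*amp,feed); t,p,f,w=ob(); F.append(f[2]-f0z)
        m=max(F)
        print(round(t,2),round(z,2),p.round(2),np.round(F,1),f[:2].round(1),w.round(2))
        if m>12: z+=.4
        elif m>hi: z+=.1
        elif m<lo: z-=.5 if m>1.5 else .8
        else: z-=.12
        if z<zstop: break
    return z
E
python3 - <<'E'
from h import *
t0=ob()[0]
z=wiggle(90.25,8,-1.0)
print(z)
E
```

```text
32.44 90.25 [563.28  15.09  90.17] [6.6 0.7] [1.3 1.8] [ 0.43 -0.47  0.  ]
33.14 90.13 [563.13  15.08  89.94] [ 4.3 -0.3] [1.4 2.8] [ 0.74 -0.46  0.04]
33.84 90.01 [563.19  15.11  89.91] [ 3.1 -0.8] [1.  3.7] [ 1.04 -0.39  0.08]
34.54 89.51 [563.47  14.99  89.48] [ 5.1 -0.5] [2.1 4.3] [ 1.27 -0.61  0.01]
35.24 89.39 [563.36  15.04  89.32] [ 3.2 -1. ] [0.3 5.6] [ 1.33 -0.46  0.07]
35.94 88.89 [563.5   15.02  88.8 ] [5.3 0.6] [1.  4.6] [ 1.43 -0.52  0.01]
36.64 88.77 [563.39  15.01  88.62] [3.2 0.5] [1.9 5.7] [ 1.46 -0.48  0.08]
37.34 88.27 [563.58  15.05  88.19] [ 5.1 -1. ] [1.6 5.5] [ 1.45 -0.55  0.07]
88.14999999999998
```

```bash
python3 - <<'E'
from h import *
x,y=bw(10,0)
z=wiggle(87.9,9,-1.0,lo=5.5,hi=9,feed=150,x=x+.2,y=y+.5)
print(z)
E
```

```text
38.04 87.9 [563.71  15.06  87.85] [5.2 0.7] [2.  4.4] [ 1.2  -0.58  0.03]
38.74 87.4 [563.79  15.13  87.57] [6.2 2.1] [2. 4.] [ 1.17 -0.65 -0.  ]
39.44 87.28 [563.65  15.19  87.4 ] [7.1 3.4] [2.4 4.5] [ 1.16 -0.65  0.02]
40.14 87.16 [563.53  15.19  87.24] [6.8 3.7] [2.6 3.9] [ 1.17 -0.73  0.02]
40.84 87.04 [563.37  15.26  87.1 ] [7.5 4.3] [1.3 3.6] [ 1.2  -0.59  0.02]
41.54 86.92 [563.35  15.36  86.93] [7.9 4.7] [0.6 4.3] [ 1.21 -0.59 -0.02]
42.24 86.8 [563.36  15.41  86.76] [7.7 2.2] [1.7 4.1] [ 1.4  -0.61 -0.08]
42.94 86.68 [563.15  15.38  86.65] [8.  4.7] [0.3 5.8] [ 1.31 -0.41 -0.07]
43.64 86.56 [563.31  15.25  86.47] [7.7 2.9] [0.4 5.2] [ 1.26 -0.56 -0.03]
86.43999999999997
```

```bash
sed -i 's/else: z-=.12/else: z-=max(.1,min(.5,(hi-m)*.2))/' h.py; python3 - <<'E'
from h import *
x,y=bw(10,0)
z=wiggle(86.25,8,-1.0,lo=5.5,hi=9.3,amp=.12,feed=150,x=x+.1,y=y+.6)
print(z)
E
```

```text
44.4 86.25 [563.18  15.43  86.03] [7.4 1.5] [1.8 4.9] [ 1.4  -0.71  0.  ]
45.18 85.88 [563.22  15.33  85.6 ] [7.7 2.2] [3.  4.9] [ 1.27 -0.72  0.02]
45.97 85.55 [563.14  15.3   85.12] [5.6 1.1] [2.6 4.5] [ 1.31 -0.65  0.02]
46.75 85.05 [563.12  15.31  84.58] [5.6 0.6] [1.5 5.6] [ 1.4  -0.7   0.01]
47.53 84.55 [563.11  15.24  84.  ] [ 6. -0.] [0.5 4.7] [ 1.44 -0.62  0.05]
48.32 84.05 [563.2   15.26  83.55] [5.2 0.7] [1.2 4.7] [ 1.46 -0.56  0.05]
49.1 83.55 [563.21  15.25  83.04] [ 5.  -0.4] [1.7 5. ] [ 1.46 -0.52  0.06]
49.88 83.05 [563.4   15.22  82.72] [2.2 0. ] [1.7 5.6] [ 1.42 -0.57  0.07]
82.5459663739328
```

```bash
python3 - <<'E'
from h import *
x,y=bw(10,0); x+=.1;y+=.6
go(x,y,82.5,Y0,60); 
z=82.5
while z>66.8:
    go(x,y,z,Y0,25); t,p,f,w=ob(); print(round(t,2),round(z,2),p.round(2),(f+[0,0,1]).round(1),w.round(2))
    if f[2]+1>6: break
    z-=1.0 if z>70 else .5
E
```

```text
50.4 82.5 [563.29  15.06  82.23] [ 1.4  4.9 -0.8] [ 1.36 -0.52  0.01]
50.65 81.5 [563.3   15.05  81.25] [ 1.9  5.  -1.7] [ 1.3  -0.63 -0.06]
50.9 80.5 [563.19  15.09  80.34] [ 1.5  4.1 -1.3] [ 1.2  -0.54  0.01]
51.15 79.5 [563.19  15.1   79.29] [ 2.9  4.  -2.3] [ 1.13 -0.56 -0.05]
51.4 78.5 [563.11  15.16  78.32] [ 1.4  3.4 -0.9] [ 1.06 -0.51 -0.04]
51.65 77.5 [563.21  15.12  77.33] [ 1.2  3.1 -2.6] [ 0.98 -0.5  -0.02]
51.9 76.5 [563.17  15.13  76.34] [ 1.9  2.8 -0.9] [ 0.91 -0.44  0.03]
52.15 75.5 [563.07  15.04  75.26] [ 1.4  2.4 -0.4] [ 0.84 -0.4  -0.03]
52.4 74.5 [563.07  14.77  74.22] [ 1.   1.8 -1.5] [ 0.5  -0.35  0.02]
52.65 73.5 [563.11  14.76  73.41] [-0.1  0.1 -0. ] [ 0.23 -0.19  0.03]
52.9 72.5 [563.15  14.84  72.41] [-1.5  0.2  0.9] [ 0.02 -0.14  0.01]
53.15 71.5 [563.21  15.1   71.42] [-0.2 -0.7  0.8] [ 0.09 -0.13  0.02]
53.4 70.5 [563.2   15.27  70.43] [ 0.  -0.5  0.2] [ 0.07 -0.16 -0.07]
53.65 69.5 [563.21  15.26  69.44] [ 0.5  0.5 -0.4] [ 0.01 -0.18  0.03]
53.9 69.0 [563.24  15.28  68.98] [ 0.1 -1.2  0.2] [ 0.06 -0.16 -0.05]
54.15 68.5 [563.24  15.31  68.47] [ 0.2 -0.8  0.6] [ 0.05 -0.09  0.03]
54.4 68.0 [563.31  15.32  68.05] [0.4 0.  0.7] [ 0.08 -0.11 -0.  ]
54.65 67.5 [563.32  15.3   67.95] [-1.1 -0.7  6.4] [-0.14  0.26 -0.03]
```

The collar rests on the lid at exactly the predicted height. Now I turn it.

```bash
python3 - <<'E'
from h import *
x,y=bw(10,0); x+=.1;y+=.4
robot.hold(.15); grip(0.0,60)
for a in(.4,.8,1.2,1.5,1.64):
    go(x,y,67.8,Y0-a,60); t,p,f,w=ob(); print(round(t,2),a,p.round(2),f.round(1),w.round(3))
robot.hold(.3); s=robot.observe(); print(s["grip_width"],s["grip_force"],s["wrist_torque"],(Ro.from_rotvec(s["tcp_rot"])*Ro.from_rotvec(rv(Y0)).inv()).as_rotvec())
pic={c:viewer.read_camera(c) for c in("side","top")}
a=cv2.resize(pic["side"][140:260,230:350],(480,480));b=cv2.resize(pic["top"][110:240,120:320],(320,208))
o=np.zeros((480,800,3),np.uint8);o[:,:480]=a;o[:208,480:]=b
cv2.imwrite("pics/c6.png",o[:,:,::-1]); print(robot.observe()["t"])
E
```

```text
55.57 0.4 [563.73  15.69  68.  ] [1.3 2.4 0. ] [ 0.438 -0.494  0.058]
56.12 0.8 [563.8  15.7  68. ] [3.  1.9 0.2] [ 0.68  -0.723 -0.022]
56.67 1.2 [563.88  15.62  68.01] [4.8 2.6 0.8] [ 0.815 -1.07   0.046]
57.12 1.5 [563.92  15.57  68.03] [3.7 4.5 1.1] [ 0.744 -1.151  0.059]
57.41 1.64 [563.94  15.53  68.01] [ 3.   2.4 -0.1] [ 0.81  -1.204  0.15 ]
0.07452062518365683 60.001181960105896 [ 0.83512354 -1.20607824  0.05152708] [ 1.81679139e-03 -8.39498881e-05 -1.63636721e+00]
57.8083
```

View pics/c6.png

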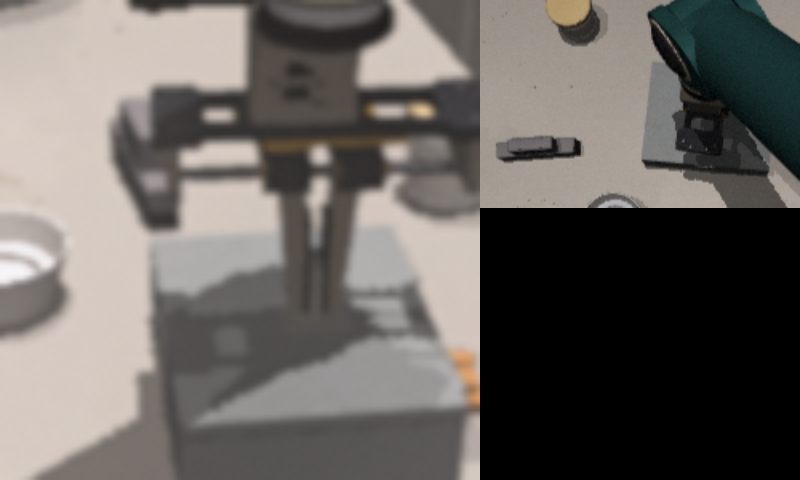

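```bash
python3 - <<'E'
from h import *
x,y=bw(10,0); x+=.3;y+=.4
go(x,y,67.8,Y0-1.68,40); robot.hold(.5); print(ob(),robot.observe()["joint_velocities"].round(3)); print(robot.job_done())
E
```

```text
(58.5583, array([563.97516881,  15.53742528,  67.99424302]), array([4.20783704, 2.81640787, 0.09155422]), array([ 0.87144418, -1.11349842,  0.0853223 ])) [ 0.     0.001 -0.001 -0.001 -0.     0.    -0.   ]
the job is handed in; nothing more can be done
None
```

The job is handed in at about 58.6 s of the 72 s, but `job_done()` gave no verdict: the chips are off the lid, the scraper stands upright on the table, and the steel key is fully home and still gripped, turned 1.68 rad (plug about 1.5 rad by estimate, not measured).

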